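# Square up a two-cell battery pack in the corner jig

### The job

Two flat battery cells are to be strapped into a pack: push the cell that lies askew in the wooden jig home against both stops, and set the other cell down on it - do not drop it - so that the two make a flush pile with all terminals at the open end, away from the end stop. Do not let go at the end: finish while the gripper is still holding the upper cell pressed steadily but lightly into the corner, touching the end stop and the side stops at once, so that the pile can be strapped. Leave the cutters, the tape and the solder reel where they are.

Things in the scene. Friction and masses are not known exactly. Their poses are not given: they have to be found in the camera images.
- jig: pack-assembly jig fixed to the bench: flat plywood plate 200 x 150 x 12 mm with three white stop blocks forming a corner. Origin: centre of its underside; x along the 200 mm side towards the end stop, y towards the side stops, z up; plate top z = 12 mm. A cell fully home has its centre at x = 10, y = 10 mm, length along x. At the left or right of the bench, turned up to 0.45 rad from world x
- end_stop: end stop, fixed on the jig: one white, slippery plastic block 18 mm thick (x), 40 mm wide (y), 32 mm tall (top 44 mm above the bench). Origin: foot of the middle of its contact face, at plate-top height; axes as the jig's. The face looks to -x and lies at jig x = 65 mm, its middle at jig y = 10 mm
- side_stop: side stops, fixed on the jig: two white, slippery plastic blocks, each 20 mm long (x), 18 mm thick (y), 32 mm tall, centred at x = -44 and +44 mm; the 68 mm gap between them is free down to the plate, for a finger. Origin: midway between them in their common contact face, at plate-top height; axes as the jig's. The face looks to -y and lies at jig y = 40 mm, the origin at jig x = 10 mm
- cell_low: lower cell: loose flat aluminium battery cell 110 (x) x 60 (y) x 18 mm, 0.2 to 0.33 kg; on its -x end a black cap and two 8 mm copper terminal studs, 9 mm long, at y = +/-19 mm; +x end plain. Origin: centre of its underside. Starts flat on the jig plate, centre 8 to 20 mm short of home along x and 10 to 22 mm along y, turned up to 0.12 rad from the jig, plain end to the end stop
- cell_top: upper cell: same shape, size, axes and mass range as the lower cell, loose. Starts flat on the dark rubber mat (mat top 3 mm above the bench) on the other side of the bench from the jig, turned up to 0.7 rad from world x, terminals towards the robot
- cell_low_terminals (a point): point between the tips of the lower cell's terminal studs, 60 mm along -x from the cell's centre, at mid-thickness
- cell_top_terminals (a point): the same point on the upper cell
- cutters: loose side cutters with orange handles, about 115 x 50 x 15 mm, lying at the far (+x) end of the mat; bystander. Origin at the pivot, underside; x towards the jaws (25 mm), handles 90 mm to -x
- tape: loose roll of strapping tape lying flat, 94 mm across, 24 mm tall; bystander. Origin: centre of its underside
- reel: loose reel of solder standing on its flange, 52 mm across, 40 mm tall; bystander. Origin: centre of its underside

How it is judged:
By the outcome, as a careful person would: the job done as asked, in the order asked, and still so for the second after the job is handed in, while the arm keeps its last pose, push and grip.
It also fails if it takes over 72 s, if anything falls off the work surface, if the arm or the gripper's body presses on something with over 40 N, if the wrist force passes 120 N, or if a joint passes its speed limit or range.

### The arm

A 6-joint arm with a two-finger parallel gripper is mounted at the origin on the work surface. World frame = base frame: x ahead of the robot, y to its left, z up, the work surface at z = 0. Lengths are in m, angles in rad, forces in N, time in s.
With the tool pointing down it reaches from about 0.3 to 0.775 m from the base axis. Payload 14.6 kg.
Tool frame: the origin (TCP) lies midway between the tips of the shut fingers; the grasp point (between the pads) lies 19 mm behind it; z points along the fingers, y is the line along which they close (so a half turn about z gives the same grasp; the last joint's range is limited). The gripper opens to 85 mm and grips with 20 to 120 N. Pads are 22 mm wide; open, the fingers measure 114 mm over their backs; the gripper's body (76 mm by 85 mm) begins 54 mm behind the grasp point. The pads swing forward as they close: fully open they stand 13 mm farther back than shut.
Start: joints at [-1.351, 0.3, 1.521, -0, 1.321, -0.067], TCP at [0.156, -0.528, 0.231] pointing down, gripper open.
Joint ranges: [-3.03, 3.03], [-0.79, 2.21], [0.23, 2.52], [-1.04, 4.18], [0, 3.07], [-2.55, 2.55]. Speed limits (rad/s): [2.22, 2.22, 2.57, 3.14, 3.14, 3.14].

### API

Orientations are given as a unit quaternion [x, y, z, w].
In Python, from cell import manip, viewer, order gives the robot as it stands.
- The arm moves only by the shell command python3 -m pendant 'ROWS'. ROWS is text: rows parted by semicolons, each of 5 numbers parted by spaces: the finger opening in mm, from 0 to 85.4, then the shift along the tool's x, y, z in mm, then the turn about the tool's z in degrees. In form: fingers dx dy dz roll; .... A call has exactly 5 rows; each row shifts and turns the commanded pose from where the row before left it, along the tool's axes as they then stand; what a row does not reach is not made up. A row lasts 1/10 s, in which the tool goes at most 50 mm and 8.59 degrees, less where a joint would pass 70% of its speed; a pose out of reach is approached as far as the arm can. A call with a gripper value outside its range is refused whole. The fingers move at their own pace and stop on an object; the grip force is fixed at half the most. Time passes only in rows, so rows that do not move let the fingers close, or fill a call up. It gives the time, the measured TCP pose, the force, the opening and the grip force at its end, in the units of the state.
- manip.get_state(): the state, without advancing time (a new reading comes with each control period).
- viewer.snapshot(name): name is "scene" or "side" or "wrist"; returns a dict with "pixels" (384x512x3 uint8, blue, green, red), "camera_matrix" (3x3 intrinsics, pixels), "rvec" (rotation vector, rad) and "tvec" (3), from world to camera coordinates, as OpenCV has them; the wrist camera has in their place "T_tool_cam" (4x4, takes a point from camera to tool coordinates, whose origin is the TCP and whose axes are the flange's). Camera axes: x right, y down, z forward; pixel columns grow to the right and rows downward; lengths in m; the calibration is good to about 2 mm. A picture is of the moment at which its call begins: read the wrist's pose just before it. There is no depth.
- order.job_done(): hands the job in; it is judged then, once.
The state is a dict: "t": time; "joint_positions": joint angles; "qvel": joint speeds; "effort": joint torques, N m; "tool_pos": TCP position; "tcp_rot": TCP orientation; "contact_force": force on the tool from outside, world axes, zero at the start; "ft_torque": the same for the moment, N m; "gripper_width": opening from 0.0 (shut) to 1.0 (fully open); "finger_force": force on a finger pad.
Only numpy, scipy, OpenCV 4.12 (cv2) and the standard library are available. Lean on these libraries where they do the work, as an engineer would, in place of code of your own. Each camera call takes 0.05 s, during which the arm holds its last target. There are 200 camera calls.

## Working session

There is one attempt and no reset: what is moved stays moved. The work goes in short steps, Python scripts to look and compute and a shell command to move; the robot and the scene stay as the last step left them, time stands still between calls to the robot, and variables do not carry over. Pictures are saved under pics/ and viewed, at most 12 in all, crops included, and the job is handed in when it is done.

```bash
ls; mkdir -p pics
cat > h.py <<'E'
import numpy as np,cv2
from scipy.spatial.transform import Rotation as R
from cell import manip,viewer,order
def snap(name,fn=None):
    s=manip.get_state(); d=viewer.snapshot(name)
    K=np.array(d["camera_matrix"])
    if name=="wrist":
        T=np.eye(4);T[:3,:3]=R.from_quat(s["tcp_rot"]).as_matrix();T[:3,3]=s["tool_pos"]
        T=T@np.array(d["T_tool_cam"]);Rc,c=T[:3,:3],T[:3,3]
    else:
        Rm=cv2.Rodrigues(np.array(d["rvec"]))[0];Rc=Rm.T;c=-Rm.T@np.array(d["tvec"]).ravel()
    im=np.array(d["pixels"]); 
    if fn: np.savez("pics/"+fn,im=im,K=K,Rc=Rc,c=c); cv2.imwrite(f"pics/{fn}.png",im)
    return im,K,Rc,c
def ray(p,K,Rc,c,z):
    p=np.atleast_2d(p).astype(float)
    v=(Rc@np.linalg.inv(K)@np.c_[p,np.ones(len(p))].T).T
    return c+v*((z-c[2])/v[:,2])[:,None]
def proj(P,K,Rc,c):
    q=(np.atleast_2d(P)-c)@Rc; q=q@K.T; return q[:,:2]/q[:,2:]
def load(fn):
    d=np.load(f"pics/{fn}.npz"); return d["im"],d["K"],d["Rc"],d["c"]
E
python3 - <<'E'
from h import *
a=snap("scene","scene0");b=snap("side","side0")
print(a[3],b[3]); s=manip.get_state(); print(s)
cv2.imwrite("pics/both.png",np.vstack([cv2.resize(a[0],(400,300)),cv2.resize(b[0],(400,300))]))
E
```

```text
pics
[ 0.94359548 -0.24559049  0.6528105 ] [0.295785   0.65857806 0.62070091]
{'t': 0.1, 'joint_positions': array([-1.35061808e+00,  3.00388302e-01,  1.52150277e+00,  1.82956996e-05,
        1.32069360e+00, -6.66313762e-02]), 'qvel': array([ 0.00032527, -0.00021279, -0.0029538 ,  0.0003937 ,  0.00051585,
        0.00010485]), 'effort': array([ 9.48914712e-04, -5.44378495e+01, -3.62368977e+01, -7.42343582e-05,
        3.02416229e-03, -4.10260199e-06]), 'tool_pos': array([ 0.15553223, -0.52734081,  0.23079986]), 'tcp_rot': array([ 9.89735342e-01,  1.42911536e-01, -2.92070471e-05, -4.95229385e-04]), 'contact_force': array([0.29515212, 0.09941873, 0.69832207]), 'ft_torque': array([ 0.00021806,  0.02543104, -0.04426356]), 'finger_force': 0.0, 'gripper_width': 1.0002668099078666}
```

View pics/scene0.png

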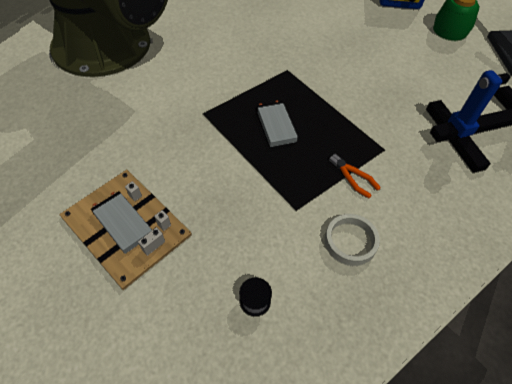

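View pics/side0.png

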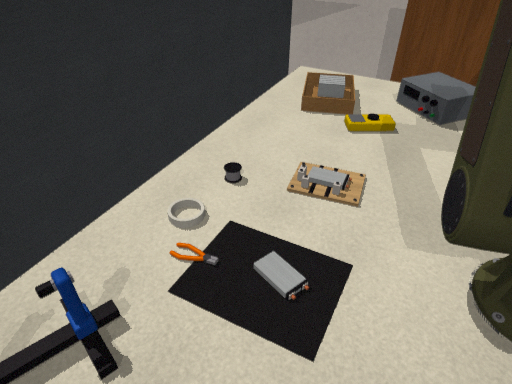

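Scene view: the jig is on the robot's right (plate corners about (62,213), (127,170), (190,234), (124,287)), with the lower cell at (122,220) and the stops at (134,190), (162,218) and (150,240). The upper cell is on the mat at (278,124), with its terminals at (262,104) and (276,101). The side view agrees, with the upper cell at (280,275), and shows the cutters at (195,255) beyond it.

Run:
```python
from h import *
im,K,Rc,c=load("scene0"); hsv=cv2.cvtColor(im,cv2.COLOR_BGR2HSV)
def rect(P):
    (x,y),(w,h),a=cv2.minAreaRect((P[:,:2]*1000).astype(np.float32)); b=cv2.boxPoints(((x,y),(w,h),a))
    e=[b[1]-b[0],b[2]-b[1]]; l=max(e,key=np.linalg.norm)
    if l[0]<0:l=-l
    return (round(x),round(y)),sorted((round(w),round(h))),np.arctan2(l[1],l[0])
# jig: click corners plate top
P=ray([[62,213],[127,170],[190,234],[124,287]],K,Rc,c,.012)*1000; print(P.round())
m=cv2.inRange(hsv,(8,80,60),(25,255,255)); m[:, 200:]=0
cs=cv2.findContours(m,0,2)[0]; k=max(cs,key=cv2.contourArea); print("jig",rect(ray(k[:,0],K,Rc,c,.012)))
g=cv2.inRange(hsv,(0,0,90),(179,60,255)); roi=np.zeros_like(g); roi[95:160,245:310]=255; 
mat=cv2.inRange(hsv,(0,0,0),(179,255,45))
g=g&roi; cs=cv2.findContours(g,0,2)[0]; k=max(cs,key=cv2.contourArea); print(k[:,0].min(0),k[:,0].max(0)); print("top",rect(ray(k[:,0],K,Rc,c,.019)))
b=load("side0"); hsv=cv2.cvtColor(b[0],cv2.COLOR_BGR2HSV); g=cv2.inRange(hsv,(0,0,90),(179,60,255)); q=np.zeros_like(g); q[245:305,245:315]=255
k=max(cv2.findContours(g&q,0,2)[0],key=cv2.contourArea); print(k[:,0].min(0),k[:,0].max(0)); print("top side",rect(ray(k[:,0],*b[1:],.019)))
```

```text
[[ 431. -282.   12.]
 [ 414. -140.   12.]
 [ 610. -119.   12.]
 [ 627. -259.   12.]]
jig ((460, -209), [81, 150], np.float32(-1.4453762))
[258 104] [296 141]
top ((497, 176), [58, 103], np.float32(-0.40101296))
[254 251] [305 296]
top side ((494, 180), [68, 107], np.float32(-0.39967793))
```

```bash
python3 -m pendant '85 43 -21 0 0;85 43 -21 0 0;85 43 -21 0 0;85 43 -21 0 0;85 43 -21 0 0'; python3 -m pendant '85 43 -21 0 0;85 43 -21 0 0;85 43 -21 0 0;85 43 -21 0 0;85 43 -21 0 0';python3 -m pendant '85 8 -2 0 0;85 0 0 0 5;85 0 0 0 5.3;85 0 0 0 0;85 0 0 0 0'
python3 - <<'E'
from h import *
snap("wrist","w1")
E
```

```text
t: 0.6
tool_pos: [0.3331, -0.3644, 0.2312]
tcp_rot: [0.99, 0.143, -0.0, -0.0]
contact_force: [0.5, -0.5, 0.3]
gripper_width: 0.997
finger_force: 0.0
t: 1.1
tool_pos: [0.5097, -0.2027, 0.2311]
tcp_rot: [0.99, 0.143, -0.0, -0.0]
contact_force: [0.6, -1.1, 0.2]
gripper_width: 0.998
finger_force: 0.0
t: 1.6
tool_pos: [0.5155, -0.2005, 0.2311]
tcp_rot: [0.999, 0.055, -0.0, -0.0]
contact_force: [0.4, -0.7, -0.2]
gripper_width: 0.993
finger_force: 0.0
```

View pics/w1.png

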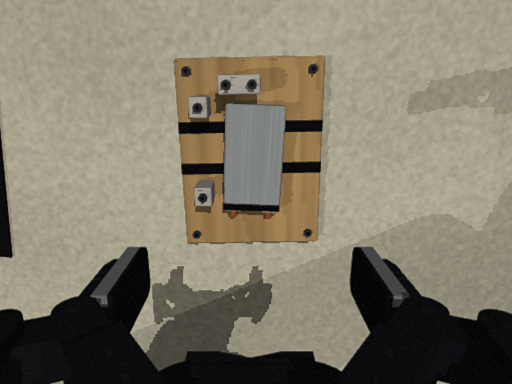

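Wrist view: plate corners about (176,58), (324,56), (320,240), (187,243). The lower cell's top face runs from (226,104) to (282,208), slightly turned. The end stop is at (238,84) and the side stops at (199,107) and (204,195).

```bash
cat >> h.py <<'E'
def fit(mask,cam,z):
    k=max(cv2.findContours(mask,0,2)[0],key=cv2.contourArea)
    h=cv2.convexHull(k)[:,0]; P=ray(h,*cam,z)[:,:2]*1000
    (x,y),(w,hh),a=cv2.minAreaRect(P.astype(np.float32)); b=cv2.boxPoints(((x,y),(w,hh),a))
    l=max([b[1]-b[0],b[2]-b[1]],key=np.linalg.norm); l=l*np.sign(l[0])
    return np.r_[x,y],sorted((w,hh)),np.arctan2(l[1],l[0])
def tojig(p,jc,jy): 
    d=np.asarray(p)-jc; return np.array([d@[np.cos(jy),np.sin(jy)],d@[-np.sin(jy),np.cos(jy)]])
E
python3 - <<'E'
from h import *
im,*cam=load("w1"); hsv=cv2.cvtColor(im,cv2.COLOR_BGR2HSV)
wood=cv2.inRange(hsv,(8,90,60),(25,255,255)); wood[:40]=0;wood[246:]=0
wood=cv2.morphologyEx(wood,cv2.MORPH_CLOSE,np.ones((15,15)))
wood=cv2.morphologyEx(wood,cv2.MORPH_OPEN,np.ones((5,5)))
J=fit(wood,cam,.012);print("jig",J)
gray=cv2.inRange(hsv,(0,0,75),(179,80,255)); r=np.zeros_like(gray); r[100:212,218:292]=255
r[:106,218:262]&=255
g=cv2.morphologyEx(gray&r,cv2.MORPH_OPEN,np.ones((5,5)))
C=fit(g,cam,.030);print("low (bare part)",C, tojig(C[0],J[0],J[2]),C[2]-J[2])
for nm,(a,b,c_,d) in dict(end=(70,98,212,266),s1=(94,122,186,212),s2=(180,210,192,217)).items():
    r[:]=0; r[a:b,c_:d]=255; F=fit(cv2.inRange(hsv,(0,0,130),(179,60,255))&r,cam,.044); print(nm,F[1],F[2],tojig(F[0],J[0],J[2]))
E
```

```text
jig (array([ 516.03973389, -200.82502747]), [148.90675354003906, 199.15480041503906], np.float32(0.12685007))
low (bare part) (array([ 520.5802002 , -203.14663696]), [59.605525970458984, 103.24413299560547], np.float32(0.071706906)) [ 4.21027781 -2.87737116] -0.055143163
end [16.386083602905273, 38.81291198730469] -1.4205949 [74.45989519 10.19278497]
s1 [16.77764320373535, 18.215044021606445] 0.11010551 [54.0741452  49.11341941]
s2 [16.44023895263672, 17.9881591796875] 0.11040392 [-33.78263366  49.27214897]
```

```bash
python3 -m pendant '85 1.4 3.1 40 2.3;85 0 0 40 0;85 0 0 40 0;85 0 0 40 0;85 0 0 20 0'; python3 -m pendant '85 0 0 20 0;85 0 0 15 0;85 0 0 7 0;85 0 0 0 0;75 0 0 0 0'; python3 -m pendant '55 0 0 0 0;55 0 0 0 0;55 0 0 0 0;55 0 0 0 0;55 0 0 0 0'; python3 -c "
from h import *
print(manip.get_state()['gripper_width']);snap('wrist','w2')"
```

```text
t: 2.15
tool_pos: [0.516, -0.2028, 0.048]
tcp_rot: [0.999, 0.034, -0.002, -0.001]
contact_force: [0.2, -0.1, 0.6]
gripper_width: 1.0
finger_force: 0.0
t: 2.65
tool_pos: [0.5178, -0.2034, 0.0101]
tcp_rot: [0.999, 0.034, 0.0, 0.0]
contact_force: [-0.2, 0.0, 0.8]
gripper_width: 0.884
finger_force: 0.0
t: 3.15
tool_pos: [0.5181, -0.2035, 0.0107]
tcp_rot: [0.999, 0.034, 0.001, 0.0]
contact_force: [-1.3, 1.0, 6.6]
gripper_width: 0.687
finger_force: 65.6
0.6871867379436405
```

View pics/w2.png

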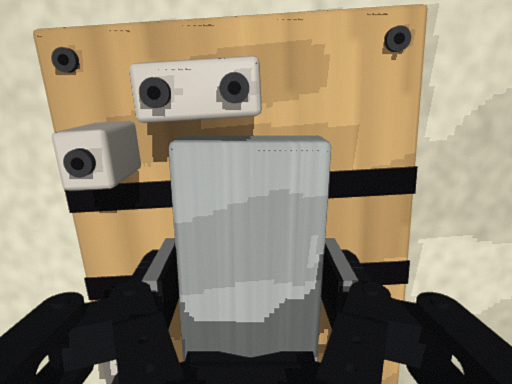

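The lower cell is gripped across its width at mid-length. The end stop is at (195,90) and the near side stop at (95,155). Next I'll square the cell to the jig and slide it towards the corner.

```bash
python3 -m pendant '50 0 0 -1 0;50 0 0 0 -1.6;50 0 0 0 -1.6;50 1 -2 0 0;50 1 -2 0 0'; python3 -m pendant '50 1 -2 0 0;50 1 -2 0 0;50 1 -2 0 0;50 1 0 0 0;50 0 0 0 0'; python3 -m pendant '50 1 -1 0 0;50 0 0 0 0;50 0 0 0 0;50 0 0 0 0;50 0 0 0 0'
```

```text
t: 3.7
tool_pos: [0.5192, -0.1993, 0.0107]
tcp_rot: [0.998, 0.061, 0.0, 0.0]
contact_force: [-2.0, -5.1, 5.4]
gripper_width: 0.685
finger_force: 65.4
t: 4.2
tool_pos: [0.5221, -0.1925, 0.0107]
tcp_rot: [0.998, 0.061, -0.0, 0.0]
contact_force: [-6.3, -2.1, 10.3]
gripper_width: 0.683
finger_force: 65.9
t: 4.7
tool_pos: [0.5231, -0.1915, 0.0107]
tcp_rot: [0.998, 0.061, 0.0, 0.0]
contact_force: [-4.7, -2.8, 7.9]
gripper_width: 0.684
finger_force: 65.7
```

```bash
python3 -m pendant '50 1 -1 0 0;50 0 0 0 0;50 0 0 0 0;50 0 0 0 0;50 0 0 0 0'; python3 -m pendant '50 1 -1 0 0;50 0 0 0 0;50 0 0 0 0;50 0 0 0 0;50 0 0 0 0';  python3 -m pendant '50 1 -1 0 0;50 0 0 0 0;50 0 0 0 0;50 0 0 0 0;50 0 0 0 0'
python3 - <<'E'
from h import *
snap('wrist','w3')
E
```

```text
t: 5.2
tool_pos: [0.5241, -0.1904, 0.0107]
tcp_rot: [0.998, 0.061, 0.0, 0.0]
contact_force: [-3.3, -3.9, 7.7]
gripper_width: 0.688
finger_force: 65.6
t: 5.7
tool_pos: [0.5245, -0.1901, 0.0107]
tcp_rot: [0.998, 0.061, -0.0, 0.001]
contact_force: [-6.5, -10.2, 7.4]
gripper_width: 0.688
finger_force: 65.7
t: 6.2
tool_pos: [0.5251, -0.19, 0.0107]
tcp_rot: [0.998, 0.061, -0.001, 0.001]
contact_force: [-10.0, -18.7, 7.9]
gripper_width: 0.682
finger_force: 65.7
```

View pics/w3.png

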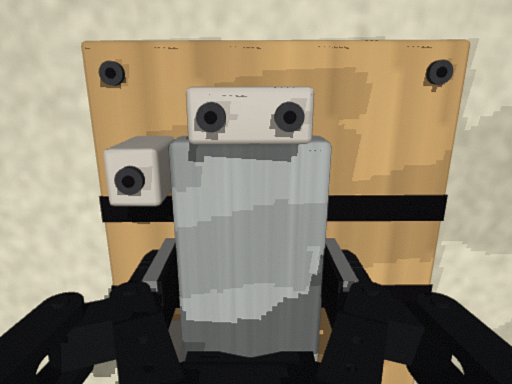

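The cell now meets the side stop (near (170,180)) and lies close to or on the end stop (row 143). I'll push along x once more to confirm.

```bash
python3 -m pendant '50 1 0.5 0 0;50 0 0 0 0;50 0 0 0 0;50 0 0 0 0;50 0 0 0 0'; python3 -m pendant '50 1 0 0 0;50 0 0 0 0;50 0 0 0 0;50 0 0 0 0;50 0 0 0 0'
```

```text
t: 6.75
tool_pos: [0.5261, -0.1898, 0.0107]
tcp_rot: [0.998, 0.061, -0.001, 0.001]
contact_force: [-10.1, -15.2, 9.6]
gripper_width: 0.686
finger_force: 65.9
t: 7.25
tool_pos: [0.5261, -0.1898, 0.0106]
tcp_rot: [0.998, 0.061, -0.002, 0.001]
contact_force: [-19.8, -15.1, 15.4]
gripper_width: 0.683
finger_force: 66.6
```

```bash
python3 -m pendant '50 -1.4 1.0 -0.5 0;50 0 0 0 0;50 0 0 0 0;70 0 0 0 0;85 0 0 0 0'; python3 -m pendant '85 0 0 0 0;85 0 0 0 0;85 0 0 -20 0;85 0 0 -30 0;85 0 0 -40 0'; python3 -m pendant '85 0 0 -40 0;85 0 0 -40 0;85 0 0 -40 0;85 0 0 -30 0;85 0 0 0 0'
python3 - <<'E'
from h import *
im,*cam=snap('wrist','w4'); cv2.imwrite('pics/w4c.png',cv2.resize(im[30:260,150:350],None,fx=2.5,fy=2.5))
E
```

```text
t: 7.75
tool_pos: [0.5264, -0.189, 0.0105]
tcp_rot: [0.998, 0.061, -0.0, -0.0]
contact_force: [0.3, 0.6, -0.4]
gripper_width: 0.964
finger_force: 0.0
t: 8.25
tool_pos: [0.5257, -0.189, 0.1005]
tcp_rot: [0.998, 0.061, -0.001, -0.001]
contact_force: [1.3, -0.5, 0.2]
gripper_width: 0.997
finger_force: 0.0
t: 8.75
tool_pos: [0.5276, -0.1898, 0.2553]
tcp_rot: [0.998, 0.061, 0.003, 0.002]
contact_force: [-0.4, 0.2, -0.3]
gripper_width: 0.993
finger_force: 0.0
```

View pics/w4c.png

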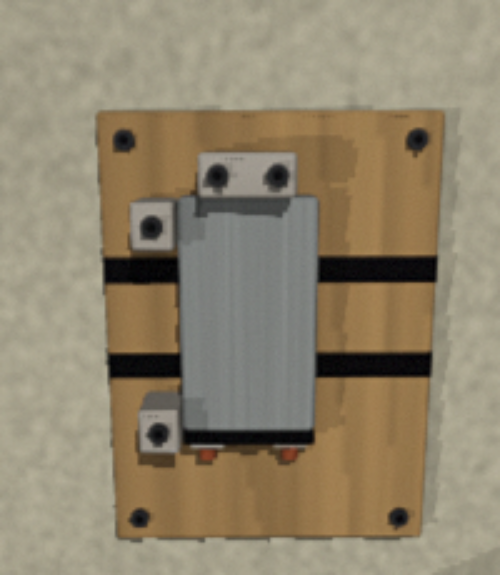

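The lower cell is home: it touches the end stop (row ~197) and both side stops (column ~180), and its terminals are at the open end. Now to the upper cell.

```bash
python3 - <<'E'
from h import *
im,*cam=load("w4"); hsv=cv2.cvtColor(im,cv2.COLOR_BGR2HSV)
gray=cv2.inRange(hsv,(0,0,75),(179,80,255)); r=np.zeros_like(gray); r[109:202,222:279]=255
C=fit(cv2.morphologyEx(gray&r,cv2.MORPH_OPEN,np.ones((5,5))),cam,.030);print(C)
E
python3 -m pendant '85 1.2 -37 0 0;85 1.2 -37 0 0;85 1.2 -37 0 0;85 1.2 -37 0 0;85 1.2 -37 0 0';python3 -m pendant '85 1.2 -37 0 0;85 1.2 -37 0 0;85 1.2 -37 0 0;85 1.2 -37 0 0;85 1.2 -37 0 0';python3 -m pendant '85 0 0 0 7.5;85 0 0 0 7.5;85 0 0 0 7.5;85 0 0 0 7.5;85 0 0 0 0';python3 -m pendant '85 0 0 0 0;85 0 0 0 0;85 0 0 0 0;85 0 0 0 0;85 0 0 0 0'
python3 - <<'E'
from h import *
im,*cam=snap('wrist','w5'); print(manip.get_state()['joint_positions'][5])
hsv=cv2.cvtColor(im,cv2.COLOR_BGR2HSV)
gray=cv2.inRange(hsv,(0,0,75),(179,80,255)); gray[250:]=0
n,l,st,ce=cv2.connectedComponentsWithStats(gray)
for i in range(1,n):
    if st[i,4]>800: print(st[i],ce[i]); print(fit((l==i).astype(np.uint8)*255,cam,.021))
E
```

```text
(array([ 528.06707764, -189.36091614]), [59.29257583618164, 101.1868667602539], np.float32(0.12353834))
t: 9.3
tool_pos: [0.509, -0.0037, 0.2495]
tcp_rot: [0.998, 0.061, -0.001, -0.0]
contact_force: [0.5, -0.4, 0.2]
gripper_width: 0.992
finger_force: 0.0
t: 9.8
tool_pos: [0.4923, 0.1807, 0.2494]
tcp_rot: [0.998, 0.061, -0.001, 0.0]
contact_force: [-0.1, -0.3, 0.2]
gripper_width: 0.996
finger_force: 0.0
t: 10.3
tool_pos: [0.4926, 0.1792, 0.2495]
tcp_rot: [0.98, -0.2, -0.001, 0.0]
contact_force: [0.1, -0.1, -0.7]
gripper_width: 0.992
finger_force: 0.0
t: 10.8
tool_pos: [0.493, 0.1792, 0.2508]
tcp_rot: [0.98, -0.199, 0.0, -0.0]
contact_force: [-0.8, -0.6, 0.4]
gripper_width: 0.994
finger_force: 0.0
2.249917158746447
[    0     0   171   250 28052] [ 60.02445458 140.79669899]
(array([587.50152588, 352.84237671]), [202.78366088867188, 266.339599609375], np.float32(-0.39912665))
[  288     0   224   250 43703] [422.51275656 118.78964831]
(array([441.76116943,   7.51573181]), [265.56158447265625, 266.1665954589844], np.float32(-0.3991268))
[ 224  104   57   94 5152] [252.0328028  149.85888975]
(array([494.86764526, 175.931427  ]), [60.09452438354492, 102.8786849975586], np.float32(-0.39927155))
```

View pics/w5.png

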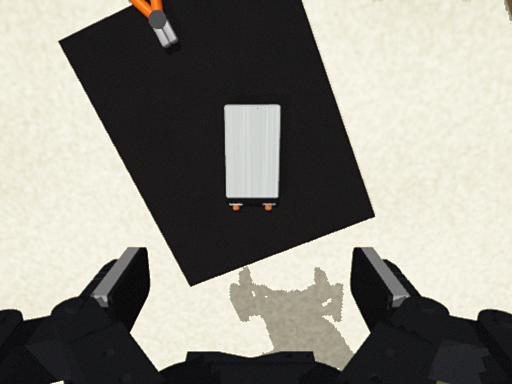

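The upper cell's top face spans (224,104) to (281,198), aligned with the tool, with its terminals at (236,207) and (268,207) on the robot side. The cutters at (160,30) are well clear, so I'm descending to grip.

```bash
python3 -m pendant '85 -0.5 2.3 40 0;85 0 0 40 0;85 0 0 40 0;85 0 0 40 0;85 0 0 40 0'; python3 -m pendant '85 0 0 20 0;85 0 0 15 0;85 0 0 7 0;85 0 0 3 0;75 0 0 0 0'; python3 -m pendant '55 0 0 0 0;55 0 0 0 0;55 0 0 0 0;50 0 0 0 0;50 0 0 0 0'; python3 -m pendant '50 0 0 -5 0;50 0 0 -10 0;50 0 0 -10 0;50 0 0 0 0;50 0 0 0 0'; python3 -c "
from h import *
snap('side','s2');im,*_=snap('wrist','w6');s=load('s2')[0][200:330,200:370]
cv2.imwrite('pics/c6.png',np.vstack([im,cv2.resize(s,(512,200))]))"
```

```text
t: 11.35
tool_pos: [0.4916, 0.1772, 0.0494]
tcp_rot: [0.98, -0.199, 0.0, -0.0]
contact_force: [1.0, 0.3, 0.3]
gripper_width: 0.997
finger_force: 0.0
t: 11.85
tool_pos: [0.4919, 0.1773, 0.0061]
tcp_rot: [0.98, -0.199, 0.0, -0.0]
contact_force: [0.4, 0.4, 0.4]
gripper_width: 0.883
finger_force: 0.0
t: 12.35
tool_pos: [0.4922, 0.1774, 0.0071]
tcp_rot: [0.98, -0.199, 0.001, -0.0]
contact_force: [-3.7, -1.0, 8.0]
gripper_width: 0.679
finger_force: 64.5
t: 12.85
tool_pos: [0.4918, 0.1773, 0.0312]
tcp_rot: [0.98, -0.199, 0.0, -0.0]
contact_force: [-0.5, -0.3, -3.1]
gripper_width: 0.683
finger_force: 65.5
```

View pics/c6.png

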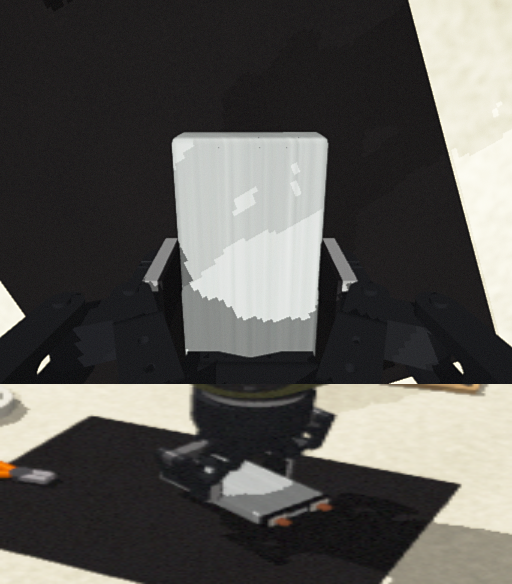

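The upper cell is held square and level, terminals towards the robot (side view ~(300,515) in the montage). Lifting, turning to the jig's angle and carrying it over.

```bash
python3 -m pendant '50 0 0 -20 0;50 0 0 -25 -6;50 0 0 -25 -6;50 0 0 -25 -6;50 0 0 -5 -6'; python3 -m pendant '50 0 0 0 -6;50 0 0 0 0;50 -1 20 0 0;50 -1.5 30 0 0;50 -1.5 30 0 0';python3 -m pendant '50 -1.5 33 0 0;50 -1.5 33 0 0;50 -1.5 33 0 0;50 -1.5 33 0 0;50 -1.5 33 0 0'; python3 -m pendant '50 -1.5 33 0 0;50 -1.5 33 0 0;50 -1.2 32.4 0 0;50 -1 20 0 0;50 -1 10 0 0';python3 -m pendant '50 0 0 0 0;50 0 0 0 0;50 0 0 0 0;50 0 0 0 0;50 0 0 0 0'
python3 - <<'E'
from h import *
snap('wrist','w7'); s=manip.get_state(); r=R.from_quat(s['tcp_rot']).as_matrix(); print(s['tool_pos']*1000,np.arctan2(r[1,0],r[0,0]),s['gripper_width'])
E
```

```text
t: 13.45
tool_pos: [0.4926, 0.1775, 0.1332]
tcp_rot: [1.0, 0.011, 0.002, -0.0]
contact_force: [0.3, -0.4, -4.4]
gripper_width: 0.684
finger_force: 65.9
t: 13.95
tool_pos: [0.4972, 0.0966, 0.1302]
tcp_rot: [0.998, 0.06, -0.001, 0.0]
contact_force: [0.9, -0.4, -2.0]
gripper_width: 0.681
finger_force: 65.9
t: 14.45
tool_pos: [0.51, -0.0686, 0.1303]
tcp_rot: [0.998, 0.06, -0.0, -0.0]
contact_force: [0.6, 0.2, -2.6]
gripper_width: 0.683
finger_force: 65.9
t: 14.95
tool_pos: [0.5195, -0.197, 0.1301]
tcp_rot: [0.998, 0.059, -0.0, -0.0]
contact_force: [0.5, 0.5, -2.4]
gripper_width: 0.68
finger_force: 65.9
t: 15.45
tool_pos: [0.5199, -0.195, 0.1309]
tcp_rot: [0.998, 0.062, 0.0, 0.0]
contact_force: [0.7, -0.2, -2.2]
gripper_width: 0.677
finger_force: 65.9
[ 519.90576791 -195.08654451  130.88146435] 0.12318299260862046 0.6820652263415042
```

```bash
python3 -m pendant '50 0 0 30 0;50 0 0 30 0;50 0 0 20 0;50 0 0 10 0;50 0 0 2 0'; python3 -m pendant '50 0 0 1 0;50 0 0 0 0;50 0 0 1 0;50 0 0 0 0;50 0 0 0 0'; python3 -c "
from h import *
snap('scene','s3');im,*_=snap('wrist','w8');s=load('s3')[0][150:300,40:220]
cv2.imwrite('pics/c8.png',np.hstack([cv2.resize(im,(400,300)),cv2.resize(s,(360,300))]))"
```

```text
t: 16.0
tool_pos: [0.5196, -0.1953, 0.038]
tcp_rot: [0.998, 0.061, -0.001, -0.0]
contact_force: [-0.1, -0.4, -2.7]
gripper_width: 0.678
finger_force: 65.8
t: 16.5
tool_pos: [0.5199, -0.1955, 0.0371]
tcp_rot: [0.998, 0.061, 0.0, 0.0]
contact_force: [0.3, -0.2, -2.5]
gripper_width: 0.684
finger_force: 65.8
```

View pics/c8.png

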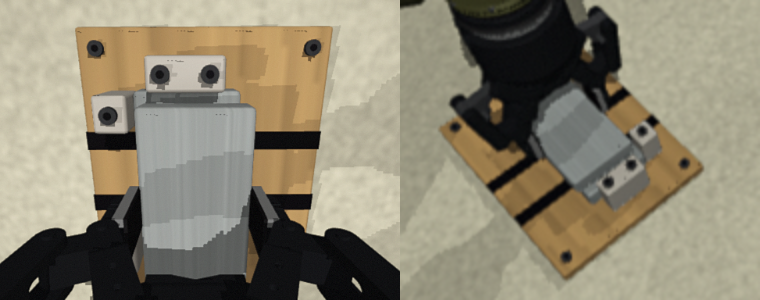

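The upper cell hovers just above the lower one, about 5 mm short of both stops, as intended. Lowering gently to contact.

```bash
python3 -m pendant '50 0 0 1 0;50 0 0 0 0;50 0 0 0.5 0;50 0 0 0 0;50 0 0 0 0'; python3 -m pendant '50 0 0 0.5 0;50 0 0 0 0;50 0 0 0.5 0;50 0 0 0 0;50 0 0 0 0'
```

```text
t: 17.1
tool_pos: [0.5198, -0.1955, 0.0353]
tcp_rot: [0.998, 0.061, -0.0, -0.0]
contact_force: [0.7, -0.4, -2.6]
gripper_width: 0.68
finger_force: 65.8
t: 17.6
tool_pos: [0.5198, -0.1955, 0.0343]
tcp_rot: [0.998, 0.061, -0.0, -0.0]
contact_force: [0.3, 0.0, -2.4]
gripper_width: 0.68
finger_force: 65.8
```

```bash
python3 -m pendant '50 0 0 0.3 0;50 0 0 0 0;50 0 0 0.2 0;50 0 0 0 0;50 0 0 0 0'; python3 -m pendant '50 0 0 0.3 0;50 0 0 0 0;50 0 0 0.2 0;50 0 0 0 0;50 0 0 0 0'
```

```text
t: 18.1
tool_pos: [0.5199, -0.1955, 0.0341]
tcp_rot: [0.998, 0.061, 0.0, 0.0]
contact_force: [-3.8, 1.2, 5.4]
gripper_width: 0.681
finger_force: 66.8
t: 18.6
tool_pos: [0.5199, -0.1955, 0.0341]
tcp_rot: [0.998, 0.061, 0.0, 0.0]
contact_force: [-7.3, 1.8, 11.4]
gripper_width: 0.683
finger_force: 67.5
```

```bash
python3 -m pendant '50 0 0 -0.5 0;50 1 -1 0 0;50 1 -1 0 0;50 1 -1 0 0;50 0 0 0 0'; python3 -m pendant '50 1 -1 0 0;50 0 0 0 0;50 0 -0.5 0 0;50 0 0 0 0;50 0 0 0 0'; python3 -m pendant '50 0.5 -0.5 0 0;50 0 0 0 0;50 0 0 0 0;50 0 0 0 0;50 0 0 0 0'
```

```text
t: 19.1
tool_pos: [0.5228, -0.1926, 0.0342]
tcp_rot: [0.998, 0.061, 0.0, 0.001]
contact_force: [-2.6, -4.5, 4.9]
gripper_width: 0.677
finger_force: 66.7
t: 19.6
tool_pos: [0.5237, -0.191, 0.0342]
tcp_rot: [0.998, 0.061, 0.001, 0.0]
contact_force: [-1.1, -5.8, 4.6]
gripper_width: 0.68
finger_force: 66.7
t: 20.1
tool_pos: [0.524, -0.1905, 0.0342]
tcp_rot: [0.998, 0.061, 0.0, 0.0]
contact_force: [-2.1, -5.1, 6.4]
gripper_width: 0.682
finger_force: 66.9
```

```bash
python3 -m pendant '50 0 -0.5 0 0;50 0 0 0 0;50 0 0 0 0;50 0 0 0 0;50 0 0 0 0'; python3 -m pendant '50 0 -0.5 0 0;50 0 0 0 0;50 0 0 0 0;50 0 0 0 0;50 0 0 0 0'; python3 -m pendant '50 0.7 0 0 0;50 0 0 0 0;50 0 0 0 0;50 0 0 0 0;50 0 0 0 0'; python3 -m pendant '50 0.7 0 0 0;50 0 0 0 0;50 0 0 0 0;50 0 0 0 0;50 0 0 0 0'
```

```text
t: 20.6
tool_pos: [0.524, -0.1901, 0.0342]
tcp_rot: [0.998, 0.061, 0.001, 0.001]
contact_force: [-0.8, -7.9, 5.0]
gripper_width: 0.682
finger_force: 66.7
t: 21.1
tool_pos: [0.524, -0.1901, 0.0342]
tcp_rot: [0.998, 0.061, 0.001, 0.001]
contact_force: [0.0, -9.9, 3.5]
gripper_width: 0.681
finger_force: 66.5
t: 21.6
tool_pos: [0.5241, -0.1901, 0.0342]
tcp_rot: [0.998, 0.061, -0.0, 0.001]
contact_force: [-6.6, -11.0, 7.0]
gripper_width: 0.681
finger_force: 66.9
t: 22.1
tool_pos: [0.5244, -0.1901, 0.0341]
tcp_rot: [0.998, 0.061, -0.0, 0.001]
contact_force: [-9.5, -11.8, 9.0]
gripper_width: 0.685
finger_force: 67.2
```

```bash
python3 -m pendant '50 0 0 -0.3 0;50 0 0 0 0;50 0 0 0 0;50 0 0 0 0;50 0 0 0 0'; python3 -m pendant '50 0.6 0 0 0;50 0 0 0 0;50 0 0 0 0;50 0 0 0 0;50 0 0 0 0'; python3 -m pendant '50 0.6 0 0 0;50 0 0 0 0;50 0 0 0 0;50 0 0 0 0;50 0 0 0 0';  python3 -c "
from h import *
snap('scene','s4');im,*_=snap('wrist','w9');s=load('s4')[0][170:270,80:200]
cv2.imwrite('pics/c9.png',np.hstack([im[60:300,90:400],cv2.resize(s,(288,240),interpolation=2)]))"
```

```text
t: 22.6
tool_pos: [0.5244, -0.1901, 0.0342]
tcp_rot: [0.998, 0.061, -0.0, 0.001]
contact_force: [-7.1, -13.1, 5.1]
gripper_width: 0.681
finger_force: 66.8
t: 23.1
tool_pos: [0.525, -0.19, 0.0341]
tcp_rot: [0.998, 0.061, -0.001, 0.001]
contact_force: [-8.2, -11.4, 5.1]
gripper_width: 0.683
finger_force: 66.8
t: 23.6
tool_pos: [0.5255, -0.1899, 0.0342]
tcp_rot: [0.998, 0.061, -0.001, 0.001]
contact_force: [-8.6, -11.8, 5.6]
gripper_width: 0.682
finger_force: 66.8
```

View pics/c9.png

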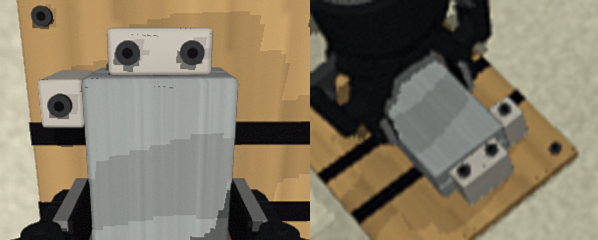

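The cell is on the side stops and still sliding in x at a constant ~8 N of friction. A sliver still shows before the end stop (row ~75), so I'm carrying on.

```bash
python3 -m pendant '50 0.6 0.2 0 0;50 0 0 0 0;50 0 0 0 0;50 0 0 0 0;50 0 0 0 0'; python3 -m pendant '50 0.6 0 0 0;50 0 0 0 0;50 0 0 0 0;50 0 0 0 0;50 0 0 0 0'
```

```text
t: 24.2
tool_pos: [0.5255, -0.1899, 0.0341]
tcp_rot: [0.998, 0.061, -0.001, 0.0]
contact_force: [-14.7, -11.2, 9.6]
gripper_width: 0.683
finger_force: 67.3
t: 24.7
tool_pos: [0.5255, -0.1899, 0.0341]
tcp_rot: [0.998, 0.061, -0.002, 0.0]
contact_force: [-19.2, -10.9, 14.1]
gripper_width: 0.678
finger_force: 67.6
```

```bash
python3 -m pendant '50 -0.6 0.2 -0.4 0;50 0 0 0 0;50 0 0 0 0;50 0 0 0 0;50 0 0 0 0'; python3 -m pendant '50 0 0 0 0;50 0 0 0 0;50 0 0 0 0;50 0 0 0 0;50 0 0 0 0'
python3 - <<'E'
from h import *
a=snap('scene','s5'); b=snap('wrist','w10'); s=load('s5')[0][170:270,80:200]
cv2.imwrite('pics/c10.png',np.hstack([cv2.resize(b[0][90:210,100:380],(560,240),interpolation=2)[:, :400],cv2.resize(a[0][180:260,90:190],(300,240),interpolation=2)]))
E
```

```text
t: 25.2
tool_pos: [0.5255, -0.1899, 0.0341]
tcp_rot: [0.998, 0.061, -0.001, 0.0]
contact_force: [-12.7, -10.8, 5.6]
gripper_width: 0.679
finger_force: 66.8
t: 25.7
tool_pos: [0.5255, -0.19, 0.0342]
tcp_rot: [0.998, 0.061, -0.001, 0.0]
contact_force: [-12.0, -10.2, 5.9]
gripper_width: 0.678
finger_force: 66.8
```

View pics/c10.png

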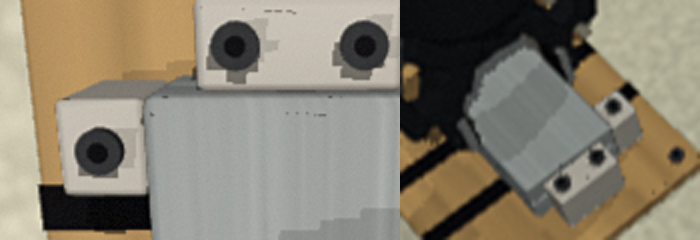

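The upper cell now touches the end stop (row ~90) and the side stop (column ~148). The push holds steady at about 12 N and 10 N, with light downward pressure. Handing in.

```bash
python3 -c "
from h import *
print(order.job_done())"
```

```text
the job is handed in; nothing more can be done
None
```

The job is handed in at about 26 s: the lower cell was pushed home against both stops, and the upper cell was set down on it with all terminals at the open end. The gripper is still holding the upper cell in the corner with a steady push of about 12 N and 10 N; I did not measure the pile's flushness or see the judge's verdict.

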